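# Find the stamped parts bin and send it out

### The arm

A 6-joint arm with a two-finger parallel gripper is mounted at the origin on the work surface. World frame = base frame: x ahead of the robot, y to its left, z up, the work surface at z = 0. Lengths are in m, angles in rad, forces in N, time in s.
With the tool pointing down it reaches from about 0.35 to 0.775 m from the base axis. Payload 5.5 kg.
Tool frame: the origin (TCP) lies at the very end of the fingers, on their centre line; the grasp point (between the pads) lies 19 mm behind it; z points along the fingers, y is the line along which they close (so a half turn about z gives the same grasp; the last joint's range is limited). The gripper opens to 85 mm and grips with 20 to 120 N. Pads are 22 mm wide; open, the fingers measure 114 mm over their backs; the gripper's body (76 mm by 85 mm) begins 54 mm behind the grasp point. The pads swing forward as they close: fully open they stand 13 mm farther back than shut.
Start: joints at [1.209, 0.313, 0.046, 1.304, 0, 1.431], TCP at [0.127, 0.561, 0.231] pointing down, gripper open.
Joint ranges: [-2.76, 2.76], [-0.86, 1.69], [-1.03, 1.26], [-2.2, 2.34], [-1.47, 1.5], [-3.14, 3.14]. Speed limits (rad/s): [2.57, 2.57, 3.14, 3.14, 3.14, 3.14].

### API

Orientations are given as a unit quaternion [w, x, y, z].
In Python, from workcell import env, imaging, ticket gives the robot as it stands. The module is installed in compiled form; this text tells all that it offers.
- The arm moves only by the tool apply_moves, never from a script. Its argument "rows" is a list of rows, each an object with "xyz": the shift along the tool's x, y, z in mm, a list of three; "turn": the turn, a rotation vector about the tool's x, y, z in rad, a list of three; "grip": the opening, from 0 (shut) to 1 (fully open). A call has 1 to 12 rows; each row is the pose to reach, as a shift and turn from the pose commanded when the call began, along the tool's axes at that moment; what a row does not reach only later rows make up. A row lasts 1/12 s, in which the tool goes at most 41.7 mm and 7.16 degrees, less where a joint would pass 70% of its speed; a pose out of reach is approached as far as the arm can. A call with a gripper value outside its range is refused whole. The fingers move at their own pace and stop on an object; "force" is the grip in N (left out, the last holds). Time passes only in rows, so rows that repeat a pose let the fingers close. It gives the time, the measured TCP pose, the force, the opening and the grip force at its end, in the units of the state.
- env.get_state(): the state, without advancing time (a new reading comes with each control period).
- imaging.read_camera(name): name is "side" or "top"; returns a dict with "color" (420x560x3 uint8, blue, green, red), "z_map" (420x560 float32, m along the optical axis (not along the pixel's ray), 0 where there is no reading), "camera_matrix" (3x3 intrinsics, pixels), "view" (4x4, takes a point from world to camera coordinates). Camera axes: x right, y down, z forward; pixel columns grow to the right and rows downward; lengths in m; the calibration is good to about 2 mm. A picture is of the moment at which its call begins.
- ticket.hand_in(): hands the job in; it is judged then, once.
The state is a dict: "clock": time; "joint_pos": joint angles; "qvel": joint speeds; "tau": joint torques, N m; "tcp_pos": TCP position; "orientation": TCP orientation; "wrist_force": force on the tool from outside, world axes, zero at the start; "ft_torque": the same for the moment, N m; "finger_gap": finger opening in m; "grip_force": force on a finger pad.
Only numpy, scipy, OpenCV 4.12 (cv2) and the standard library are available. Lean on these libraries where they do the work, as an engineer would, in place of code of your own. Each camera call takes 0.05 s, during which the arm holds its last target. There are 200 camera calls.

### The job

Look underneath both blue parts bins: with a fingertip, tip the left one (as the robot sees it) steeply back over the stop bar, to about 70 degrees, pause so that its underside can be seen from the front, and let it down gently until it stands flat; then do the same with the right one. Then push the bin with the orange stamp underneath away from the bar until it stands centred across the yellow dispatch line, and leave the other bin at the bar. Only touch and push: neither bin may be lifted off the table or tipped right over, and the socket, tape roll and jar stay where they are.

Things in the scene. Friction and masses are not known exactly. Their poses are not given: they have to be found in the camera images.
- bin_a: blue open empty parts bin, 120 (x) x 110 (y) mm, 0.3-0.6 kg; origin: centre of underside; x from tall back to low front, z up. Walls 6 mm, heavy floor 8 mm thick. Back wall 90 mm high, on the robot's side; front 40 mm with a white card; sides 90 mm in the back half, sloping to 40. Tipped back under 74 degrees it falls back by itself. Stamped: 84 mm orange disc mid-underside, hidden when standing; left or right by chance.
- bin_b: blue open empty parts bin, 120 (x) x 110 (y) mm, 0.3-0.6 kg; origin: centre of underside; x from tall back to low front, z up. Walls 6 mm, heavy floor 8 mm thick. Back wall 90 mm high, on the robot's side; front 40 mm with a white card; sides 90 mm in the back half, sloping to 40. Tipped back under 74 degrees it falls back by itself. Plain blue underside, no stamp; else just like bin_a.
- stop_bar: dark steel bar fixed to the table, 12 (x) x 560 (y) mm, 5 mm high; origin: centre of underside; x points away from the robot, y left; far face at x = +6 mm. The bins stand 2 to 20 mm beyond it, backs to it, one left (+y) and one right (-y) of its middle. It stops a bin from sliding towards the robot when tipped back over it.
- line: dispatch line: flat yellow stripe on the table beyond the bins, 40 mm wide (x) and 620 mm long (y), no noticeable thickness; origin at its centre, x pointing away from the robot across the stripe.
- socket: bystander: upright steel wheel-nut socket, 30 mm diameter, 45 mm high, between the bins; origin at the centre of its underside
- tape: bystander: brown roll of packing tape lying flat, 96 mm diameter, 50 mm high, left of the bins; origin at the centre of its underside
- jar: bystander: closed jar of valve caps, 64 mm diameter, 90 mm high, right of the bins; origin at the centre of its underside
- bin_a_rl (a point): back left bottom corner of bin_a (on the underside)
- bin_a_rr (a point): back right bottom corner of bin_a (on the underside)
- bin_a_fl (a point): front left bottom corner of bin_a (on the underside)
- bin_a_fr (a point): front right bottom corner of bin_a (on the underside)
- bin_b_rl (a point): back left bottom corner of bin_b (on the underside)
- bin_b_rr (a point): back right bottom corner of bin_b (on the underside)
- bin_b_fl (a point): front left bottom corner of bin_b (on the underside)
- bin_b_fr (a point): front right bottom corner of bin_b (on the underside)
Not all that is in view belongs to the job. What is shaped like the bin_a but black or brown is not meant.

How it is judged:
On the way, in this order (a step that is already met when the one before it is completed fails the run):
1. the left bin is tipped up more than 60 degrees (1.05 rad) for 0.3 s ((((y of bin_a in the frame of stop_bar above 0 m and y of bin_b in the frame of stop_bar below 0 m) and angle between bin_a's own z axis and vertical above 1.05 rad) or ((y of bin_b in the frame of stop_bar above 0 m and y of bin_a in the frame of stop_bar below 0 m) and angle between bin_b's own z axis and vertical above 1.05 rad))), for 0.3 s.
2. the left bin stands flat again (within 3.4 degrees) ((((y of bin_a in the frame of stop_bar above 0 m and y of bin_b in the frame of stop_bar below 0 m) and angle between bin_a's own z axis and vertical below 0.06 rad) or ((y of bin_b in the frame of stop_bar above 0 m and y of bin_a in the frame of stop_bar below 0 m) and angle between bin_b's own z axis and vertical below 0.06 rad))), for 0.2 s.
3. the right bin is tipped up more than 60 degrees (1.05 rad) for 0.3 s ((((y of bin_a in the frame of stop_bar above 0 m and y of bin_b in the frame of stop_bar below 0 m) and angle between bin_b's own z axis and vertical above 1.05 rad) or ((y of bin_b in the frame of stop_bar above 0 m and y of bin_a in the frame of stop_bar below 0 m) and angle between bin_a's own z axis and vertical above 1.05 rad))), for 0.3 s.
4. the right bin stands flat again (within 3.4 degrees) ((((y of bin_a in the frame of stop_bar above 0 m and y of bin_b in the frame of stop_bar below 0 m) and angle between bin_b's own z axis and vertical below 0.06 rad) or ((y of bin_b in the frame of stop_bar above 0 m and y of bin_a in the frame of stop_bar below 0 m) and angle between bin_a's own z axis and vertical below 0.06 rad))), for 0.2 s.
5. the stamped bin stands across the dispatch line (x of bin_a in the frame of line between -0.03 and 0.03 m), for 0.2 s.
At the end, for the whole second after the job is handed in: The stamped bin stands flat (within 3.4 degrees) and still with its centre within 30 mm of the middle of the yellow stripe, within the stripe's length; the other bin stands flat and still, its centre less than 110 mm beyond the stop bar's middle (all of step 5 and y of bin_a in the frame of line between -0.28 and 0.28 m and angle between each of bin_a, bin_b's own z axis and vertical below 0.06 rad and x of bin_b in the frame of stop_bar below 0.11 m and linear speed of each of bin_a, bin_b below 0.02 m/s); the robot touches nothing.
It fails at once if a bin is lifted: all four bottom corners more than 15 mm above the table (bin_a) (height (world z) of each of bin_a_rl, bin_a_rr, bin_a_fl, bin_a_fr above 0.015 m).
It fails at once if a bin is lifted: all four bottom corners more than 15 mm above the table (bin_b) (height (world z) of each of bin_b_rl, bin_b_rr, bin_b_fl, bin_b_fr above 0.015 m).
It fails at once if a bin is tipped over (past 80 degrees) (angle between any of bin_a, bin_b's own z axis and vertical above 1.4 rad).
It fails at once if a bin is dropped back instead of let down gently (turning faster than 4 rad/s) (angular speed of any of bin_a, bin_b above 4 rad/s).
It fails at once if the socket, the tape roll or the jar is disturbed (moved more than 25 mm) (distance of any of socket, tape, jar from where it was at the start of the episode above 0.025 m).
It also fails if it takes over 72 s, if anything falls off the work surface, if the arm or the gripper's body presses on something with over 40 N, if the wrist force passes 120 N, or if a joint passes its speed limit or range.

## Working session

There is one attempt and no reset: what is moved stays moved. The work goes in short steps, Python scripts to look and compute and a tool call to move; the robot and the scene stay as the last step left them, time stands still between calls to the robot, and variables do not carry over. Pictures are saved under pics/ and viewed, at most 10 in all, crops included, and the job is handed in when it is done.

Besides the shell and the picture viewer there is one more tool, called after "Call:" in YAML: its name, and indented under it one key for each argument. apply_moves: Moves the arm, as the interface text tells. Its arguments: {"type":"object","properties":{"rows":{"type":"array"},"force":{"type":"number"}},"required":["rows"]}

```bash
mkdir -p pics; cat > h.py <<'E'
import numpy as np, cv2
from workcell import env, imaging, ticket
def pts(c):
    z=c["z_map"].astype(float); K=c["camera_matrix"]; h,w=z.shape
    u,v=np.meshgrid(np.arange(w),np.arange(h))
    P=np.stack([(u-K[0,2])*z/K[0,0],(v-K[1,2])*z/K[1,1],z],-1)
    V=np.array(c["view"]); W=(P-V[:3,3])@V[:3,:3]
    W[z<=0]=np.nan
    return W
def st():
    s=env.get_state(); print({k:np.round(s[k],3).tolist() for k in("clock","tcp_pos","orientation","joint_pos","wrist_force","finger_gap")})
E
python3 - <<'E'
from h import *
st()
a=[imaging.read_camera(n) for n in("top","side")]
for c,n in zip(a,("top","side")):
    cv2.imwrite(f"pics/{n}0.png",c["color"]); V=np.array(c["view"]); print(n,(-V[:3,:3].T@V[:3,3]).round(3),V[2,:3].round(2))
    W=pts(c); hsv=cv2.cvtColor(c["color"],cv2.COLOR_BGR2HSV)
    for nm,lo,hi in(("blue",(95,90,40),(130,255,255)),("yellow",(20,100,100),(35,255,255))):
        m=cv2.inRange(hsv,lo,hi); k,l,s,ce=cv2.connectedComponentsWithStats(m)
        for i in range(1,k):
            if s[i,4]>150:
                p=W[l==i]; p=p[~np.isnan(p[:,0])]
                print(nm,s[i].tolist(),np.percentile(p,[1,50,99],axis=0).round(3).tolist())
E
```

```text
{'clock': 0.0, 'tcp_pos': [0.126, 0.56, 0.23], 'orientation': [-0.0, 0.111, 0.994, -0.001], 'joint_pos': [1.209, 0.314, 0.045, 1.304, -0.0, 1.431], 'wrist_force': [0.621, -0.697, -0.223], 'finger_gap': 0.085}
top [0.496 0.013 1.004] [ 0.06  0.02 -1.  ]
blue [468, 90, 69, 32, 770] [[0.775, -0.633, -0.002], [0.809, -0.549, 0.002], [0.844, -0.464, 0.006]]
blue [312, 178, 50, 51, 2323] [[0.502, -0.164, 0.003], [0.561, -0.116, 0.008], [0.622, -0.052, 0.091]]
blue [201, 181, 52, 53, 2331] [[0.497, 0.1, 0.002], [0.556, 0.164, 0.008], [0.616, 0.214, 0.091]]
yellow [442, 74, 118, 112, 6367] [[0.617, -0.691, -0.003], [0.727, -0.556, 0.001], [0.877, -0.409, 0.005]]
yellow [161, 163, 240, 20, 3703] [[0.626, -0.278, -0.005], [0.646, 0.027, -0.001], [0.666, 0.332, 0.003]]
side [0.168 0.46  0.798] [ 0.43 -0.45 -0.78]
blue [348, 63, 25, 29, 228] [[0.778, -0.632, -0.002], [0.811, -0.545, 0.002], [0.846, -0.465, 0.007]]
blue [304, 150, 65, 57, 2323] [[0.501, -0.164, 0.0], [0.552, -0.108, 0.038], [0.624, -0.05, 0.09]]
blue [226, 209, 71, 67, 2959] [[0.495, 0.103, 0.002], [0.553, 0.156, 0.034], [0.619, 0.218, 0.091]]
yellow [333, 53, 88, 64, 2415] [[0.618, -0.728, -0.003], [0.722, -0.553, 0.001], [0.879, -0.406, 0.005]]
yellow [174, 134, 181, 143, 2572] [[0.628, -0.277, -0.004], [0.653, 0.089, 0.0], [0.671, 0.334, 0.003]]
```

View pics/top0.png

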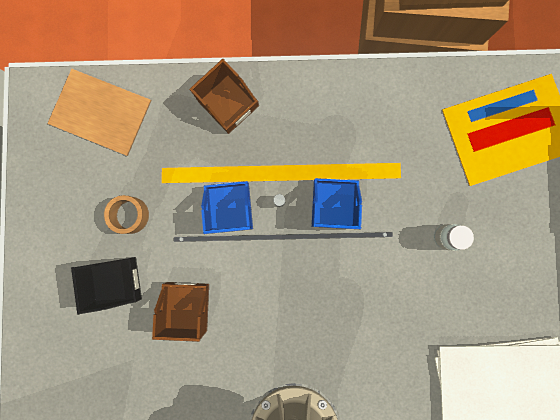

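View pics/side0.png

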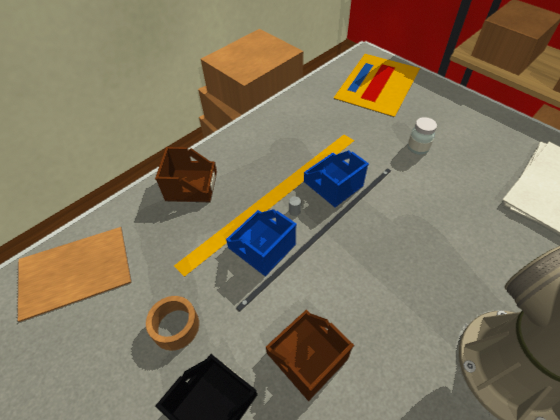

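Top view: the left blue bin is at (227,207) and the right one at (337,204). The bar runs from (175,239) to (392,235), the yellow line is at row ~172, the socket is at (279,200), the tape at (125,214) and the jar at (460,237). Possible mix-ups are the black bin (107,285), brown bins (181,312) and (224,96), and the blue print on the card (500,106). I choose the two blue bins just beyond the bar.

```bash
python3 - <<'E'
from h import *
c=imaging.read_camera("top"); W=pts(c); hsv=cv2.cvtColor(c["color"],cv2.COLOR_BGR2HSV)
m=cv2.inRange(hsv,(95,90,40),(130,255,255))
for nm,u0,u1 in(("L",190,265),("R",300,375)):
    mm=np.zeros_like(m); mm[170:240,u0:u1]=m[170:240,u0:u1]
    p=W[(mm>0)]; hi=p[(p[:,2]>.084)]
    b=hi[hi[:,0]<np.nanpercentile(hi[:,0],3)+.012]
    fit=cv2.minAreaRect(p[:,:2].astype(np.float32)*1000); print(nm,"rect",np.round(fit[0],1),np.round(fit[1],1),round(fit[2],1))
    h=cv2.minAreaRect(hi[:,:2].astype(np.float32)*1000); print(" rim rect",np.round(h[0],1),np.round(h[1],1),round(h[2],1))
    k=np.polyfit(b[:,1],b[:,0],1); print(" back rim line slope,x at mean y",k[0].round(3),np.polyval(k,p[:,1].mean()).round(3),len(b))
g=cv2.cvtColor(c["color"],cv2.COLOR_BGR2GRAY)
s=np.zeros_like(m); s[228:246,176:392]=255
d=((g<85)&(s>0)&(np.abs(W[...,2]-.005)<.006)); p=W[d]
f=cv2.fitLine(p[:,:2].astype(np.float32),cv2.DIST_HUBER,0,.01,.01).ravel(); print("bar",f.round(3),np.percentile(p,[1,50,99],axis=0).round(3).tolist())
y=W[cv2.inRange(hsv,(20,100,100),(35,255,255))>0]; y=y[(y[:,0]<.7)&(y[:,1]>-.32)]
print("line rect",cv2.minAreaRect(y[:,:2].astype(np.float32)*1000))
for nm,u,v in(("socket",279,200),("tape",125,214),("jar",460,237)):
    q=W[v-25:v+26,u-25:u+26].reshape(-1,3); q=q[q[:,2]>.02]; print(nm,np.percentile(q,[2,50,98],axis=0).round(3).tolist())
cv2.imwrite("pics/crop.png",cv2.resize(c["color"][150:260,160:410],None,fx=3,fy=3,interpolation=cv2.INTER_CUBIC))
E
```

```text
L rect [558.7 167.9] [126.7 129.8] 4.8
 rim rect [530.9 156.1] [ 69.7 111.4] 4.4
 back rim line slope,x at mean y -0.061 nan 152
R rect [ 564.5 -110.8] [109.2 129.5] 84.1
 rim rect [ 535. -108.] [110.7  68.8] 84.9
 back rim line slope,x at mean y 0.051 nan 157
bar [0.018 1.    0.484 0.032] [[0.477, -0.253, 0.0], [0.483, -0.081, 0.004], [0.505, 0.276, 0.008]]
line rect ((644.7400512695312, 27.480987548828125), (622.968994140625, 45.060752868652344), 89.99333953857422)
socket [[0.559, 0.017, 0.029], [0.571, 0.029, 0.043], [0.586, 0.042, 0.047]]
tape [[0.498, 0.369, 0.022], [0.542, 0.415, 0.047], [0.587, 0.46, 0.052]]
jar [[0.446, -0.416, 0.025], [0.475, -0.379, 0.087], [0.503, -0.36, 0.091]]
```

View pics/crop.png

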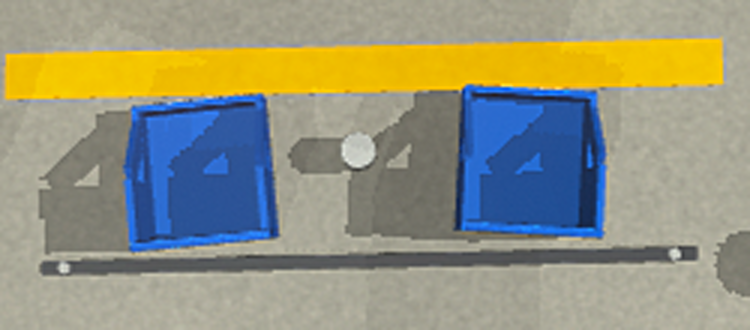

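The crop confirms two blue bins with white-card fronts facing the line, each yawed about ±4°. Left back wall is at x≈0.496, y≈0.156. Right back wall is at x≈0.500, y≈-0.108. The bar is at x≈0.484. I'm setting out now with the fingers shut.

Call:
apply_moves:
  rows:
    - {"xyz":[-35,-22,0],"turn":[0,0,-0.03],"grip":0}
    - {"xyz":[-70,-44,0],"turn":[0,0,-0.06],"grip":0}
    - {"xyz":[-105,-66,0],"turn":[0,0,-0.09],"grip":0}
    - {"xyz":[-140,-88,0],"turn":[0,0,-0.12],"grip":0}
    - {"xyz":[-175,-110,0],"turn":[0,0,-0.15],"grip":0}
    - {"xyz":[-210,-132,10],"turn":[0,0,-0.18],"grip":0}
    - {"xyz":[-245,-154,20],"turn":[0,0,-0.2],"grip":0}
    - {"xyz":[-280,-176,40],"turn":[0,0,-0.222],"grip":0}
    - {"xyz":[-315,-198,60],"turn":[0,0,-0.222],"grip":0}
    - {"xyz":[-350,-220,80],"turn":[0,0,-0.222],"grip":0}
    - {"xyz":[-385,-242,90],"turn":[0,0,-0.222],"grip":0}
    - {"xyz":[-418,-264,90],"turn":[0,0,-0.222],"grip":0}

```text
clock: 1.15
tcp_pos: [0.4668, 0.2186, 0.1398]
orientation: [-0.002, -0.0, 1.0, -0.0]
wrist_force: [1.1, 0.1, -0.3]
finger_gap: 0.0002
grip_force: 0.0
```

Call:
apply_moves:
  rows:
    - {"xyz":[-25,-28,0],"turn":[0,0,0],"grip":0}
    - {"xyz":[-50,-55,0],"turn":[0,0,0],"grip":0}
    - {"xyz":[-50,-55,0],"turn":[0,0,0],"grip":0}
    - {"xyz":[-50,-55,25],"turn":[0,0,0],"grip":0}
    - {"xyz":[-50,-55,50],"turn":[0,0,0],"grip":0}
    - {"xyz":[-50,-55,63],"turn":[0,0,0],"grip":0}
    - {"xyz":[-50,-55,63],"turn":[0,0,0],"grip":0}
    - {"xyz":[-50,-55,63],"turn":[0,0,0],"grip":0}

```text
clock: 1.82
tcp_pos: [0.5165, 0.1656, 0.0788]
orientation: [-0.001, -0.0, 1.0, -0.0]
wrist_force: [0.5, -0.2, 0.6]
finger_gap: -0.0
grip_force: 0.0
```

```bash
python3 - <<'E'
from h import *
st()
c=imaging.read_camera("side"); cv2.imwrite("pics/s1.png",cv2.resize(c["color"][120:320,150:430],None,fx=2,fy=2))
E
```

```text
{'clock': 1.817, 'tcp_pos': [0.517, 0.166, 0.079], 'orientation': [-0.001, -0.0, 1.0, -0.0], 'joint_pos': [0.162, 0.347, -0.296, 0.929, 0.0, 0.162], 'wrist_force': [0.545, -0.205, 0.589], 'finger_gap': -0.0}
```

View pics/s1.png

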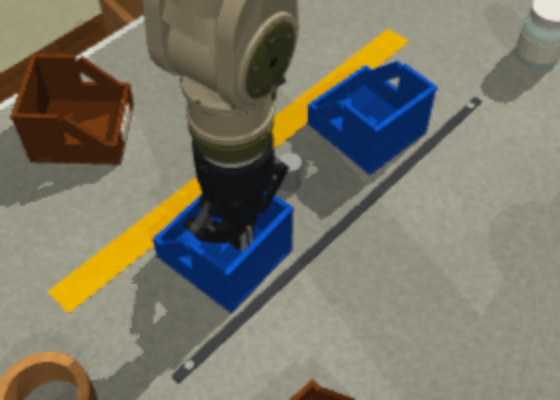

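The side crop shows the shut fingers inside the left bin at (235,235), just beyond its back wall, clear of the socket at (290,163). Next I'll centre in y and push the bin to the bar.

Call:
apply_moves:
  rows:
    - {"xyz":[0,-5,0],"turn":[0,0,0],"grip":0}
    - {"xyz":[0,-10,1],"turn":[0,0,0],"grip":0}
    - {"xyz":[0,-10,1],"turn":[0,0,0],"grip":0}
    - {"xyz":[3,-10,1],"turn":[0,0,0],"grip":0}
    - {"xyz":[6,-10,1],"turn":[0,0,0],"grip":0}
    - {"xyz":[9,-10,1],"turn":[0,0,0],"grip":0}
    - {"xyz":[9,-10,1],"turn":[0,0,0],"grip":0}

```text
clock: 2.45
tcp_pos: [0.5088, 0.1556, 0.079]
orientation: [0.001, -0.0, 1.0, 0.0]
wrist_force: [2.7, -0.8, 2.0]
finger_gap: -0.0004
grip_force: 1.5
```

```bash
cat >> h.py <<'E'
from scipy.spatial.transform import Rotation as R
def target(th,px,y,h=.078,k=.35):
    "TCP pose with the finger corner on the inner back wall at tilt th (deg), lean k*th"
    t=np.radians(th); f=k*t
    p=np.array([px-h*np.sin(t)+.006*np.cos(t)+.011*np.cos(f),y,h*np.cos(t)+.006*np.sin(t)+.011*np.sin(f)])
    return p,R.from_rotvec([0,-f,0])*R.from_quat([0,1,0,0])
def rows(ths,start,px,y,**kw):
    p0,r0=target(start,px,y,**kw)
    for t in ths:
        p,r=target(t,px,y,**kw); print(t,(r0.inv().apply(p-p0)*1000).round(0).tolist(),(r0.inv()*r).as_rotvec().round(3).tolist(),p.round(3))
E
python3 - <<'E'
from h import *
st(); print(env.get_state()["ft_torque"])
rows([6,12,18,24,30,35],0,.490,.156); rows([40,45,50,55,59,63,66,69],35,.490,.156)
E
```

```text
{'clock': 2.45, 'tcp_pos': [0.509, 0.156, 0.079], 'orientation': [0.001, -0.0, 1.0, 0.0], 'joint_pos': [0.146, 0.326, -0.327, 0.916, -0.0, 0.146], 'wrist_force': [2.68, -0.826, 2.021], 'finger_gap': -0.0}
[-0.07217877 -0.62412967  0.0255503 ]
6 [8.0, 0.0, -1.0] [0.0, -0.037, 0.0] [0.499 0.156 0.079]
12 [16.0, 0.0, -0.0] [0.0, -0.073, 0.0] [0.491 0.156 0.078]
18 [24.0, 0.0, 1.0] [0.0, -0.11, 0.0] [0.483 0.156 0.077]
24 [32.0, 0.0, 3.0] [0.0, -0.147, 0.0] [0.475 0.156 0.075]
30 [40.0, 0.0, 5.0] [0.0, -0.183, 0.0] [0.467 0.156 0.073]
35 [46.0, 0.0, 8.0] [0.0, -0.214, 0.0] [0.461 0.156 0.07 ]
40 [6.0, 0.0, 2.0] [0.0, -0.031, 0.0] [0.455 0.156 0.066]
45 [13.0, 0.0, 5.0] [0.0, -0.061, 0.0] [0.45  0.156 0.062]
50 [18.0, 0.0, 8.0] [0.0, -0.092, 0.0] [0.445 0.156 0.058]
55 [24.0, 0.0, 12.0] [0.0, -0.122, 0.0] [0.44  0.156 0.053]
59 [28.0, 0.0, 15.0] [0.0, -0.147, 0.0] [0.437 0.156 0.049]
63 [32.0, 0.0, 18.0] [0.0, -0.171, 0.0] [0.433 0.156 0.045]
66 [35.0, 0.0, 21.0] [0.0, -0.189, 0.0] [0.431 0.156 0.042]
69 [38.0, 0.0, 24.0] [0.0, -0.208, 0.0] [0.429 0.156 0.038]
```

Call:
apply_moves:
  rows:
    - {"xyz":[4,0,0],"turn":[0,-0.01,0],"grip":0}
    - {"xyz":[9,0,0],"turn":[0,-0.03,0],"grip":0}
    - {"xyz":[14,0,0],"turn":[0,-0.055,0],"grip":0}
    - {"xyz":[19,0,0],"turn":[0,-0.08,0],"grip":0}
    - {"xyz":[24,0,1],"turn":[0,-0.1,0],"grip":0}
    - {"xyz":[29,0,2],"turn":[0,-0.12,0],"grip":0}
    - {"xyz":[34,0,3],"turn":[0,-0.147,0],"grip":0}
    - {"xyz":[39,0,5],"turn":[0,-0.17,0],"grip":0}
    - {"xyz":[44,0,7],"turn":[0,-0.195,0],"grip":0}
    - {"xyz":[48,0,8],"turn":[0,-0.214,0],"grip":0}
    - {"xyz":[48,0,8],"turn":[0,-0.214,0],"grip":0}

```text
clock: 3.37
tcp_pos: [0.4578, 0.1555, 0.0695]
orientation: [0.106, -0.0, 0.994, 0.0]
wrist_force: [1.3, -0.3, 0.0]
finger_gap: -0.0003
grip_force: 1.0
```

```bash
cat >> h.py <<'E'
def blue(c,left):
    W=pts(c); m=cv2.inRange(cv2.cvtColor(c["color"],cv2.COLOR_BGR2HSV),(95,90,30),(130,255,255))>0
    p=W[m&np.isfinite(W[...,0])]; return p[(p[:,0]>.35)&(p[:,0]<.76)&(p[:,2]>-.01)&((p[:,1]>.045) if left else (p[:,1]<.0))&(abs(p[:,1])<.3)]
def orange(c):
    m=cv2.inRange(cv2.cvtColor(c["color"],cv2.COLOR_BGR2HSV),(5,150,90),(18,255,255)); W=pts(c)
    q=m>0; p=W[q]; v,u=np.nonzero(q); k=(p[:,0]>.3)&(p[:,0]<.75)&(abs(p[:,1])<.35); return k.sum(),u[k].mean() if k.any() else 0,v[k].mean() if k.any() else 0
E
python3 - <<'E'
from h import *
st()
for n in("top","side"):
    c=imaging.read_camera(n); p=blue(c,True); print(n,len(p),np.percentile(p,[1,50,99],axis=0).round(3).tolist(),"orange",orange(c)); V=np.array(c["view"]); print((-V[:3,:3].T@V[:3,3]).round(3))
    s=cv2.resize(c["color"][120:300,150:430],None,fx=1.9,fy=1.6); cv2.imwrite(f"pics/{n}2.png",s)
a=[cv2.imread(f"pics/{n}2.png") for n in("top","side")]; cv2.imwrite("pics/tilt35.png",np.vstack(a))
E
```

```text
{'clock': 3.367, 'tcp_pos': [0.458, 0.156, 0.07], 'orientation': [0.106, -0.0, 0.994, 0.0], 'joint_pos': [0.186, 0.11, -0.669, 0.583, -0.039, 0.181], 'wrist_force': [1.283, -0.345, 0.032], 'finger_gap': -0.0}
top 2562 [[0.45, 0.1, 0.008], [0.515, 0.159, 0.049], [0.583, 0.209, 0.108]] orange (np.int64(66), np.float64(163.3181818181818), np.float64(296.90909090909093))
[0.496 0.013 1.004]
side 2473 [[0.426, 0.105, 0.01], [0.534, 0.17, 0.063], [0.578, 0.211, 0.193]] orange (np.int64(736), np.float64(291.27309782608694), np.float64(344.2595108695652))
[0.168 0.46  0.798]
```

View pics/tilt35.png

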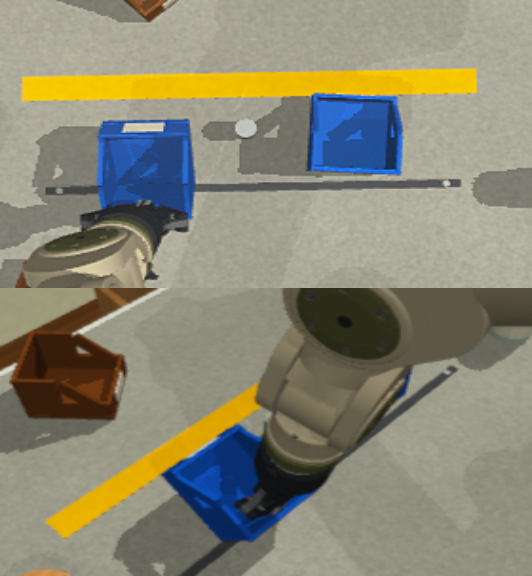

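Both views show the left bin tipped about 38°, resting on the bar, with the fingertip on its back wall (top (150,205), side (265,490)). The white card is visible at (143,127). I'll carry on to about 66° and check.

Call:
apply_moves:
  rows:
    - {"xyz":[4,0,2],"turn":[0,-0.02,0],"grip":0}
    - {"xyz":[8,0,3],"turn":[0,-0.04,0],"grip":0}
    - {"xyz":[12,0,5],"turn":[0,-0.06,0],"grip":0}
    - {"xyz":[16,0,8],"turn":[0,-0.09,0],"grip":0}
    - {"xyz":[20,0,11],"turn":[0,-0.115,0],"grip":0}
    - {"xyz":[24,0,14],"turn":[0,-0.14,0],"grip":0}
    - {"xyz":[27,0,17],"turn":[0,-0.16,0],"grip":0}
    - {"xyz":[30,0,19],"turn":[0,-0.175,0],"grip":0}
    - {"xyz":[32,0,21],"turn":[0,-0.189,0],"grip":0}
    - {"xyz":[32,0,21],"turn":[0,-0.189,0],"grip":0}

```text
clock: 4.3
tcp_pos: [0.4322, 0.1554, 0.042]
orientation: [0.199, -0.0, 0.98, -0.0]
wrist_force: [1.1, -0.1, 1.9]
finger_gap: -0.0001
grip_force: 0.5
```

```bash
cat >> h.py <<'E'
def look(left,name):
    st(); a=[]
    for n in("top","side"):
        c=imaging.read_camera(n); p=blue(c,left); hi=p[p[:,2]>.07]
        print(n,len(p),np.percentile(p,[1,50,99],axis=0).round(3).tolist(),"hi",np.percentile(hi,[2,98],axis=0).round(3).tolist() if len(hi) else 0)
        a.append(cv2.resize(c["color"][120:300,150:430],None,fx=1.9,fy=1.6))
    cv2.imwrite(f"pics/{name}.png",np.vstack(a))
E
python3 - <<'E'
from h import *
look(True,"t66")
E
```

```text
{'clock': 4.3, 'tcp_pos': [0.432, 0.155, 0.042], 'orientation': [0.199, -0.0, 0.98, -0.0], 'joint_pos': [0.228, 0.015, -0.944, 0.22, -0.088, 0.21], 'wrist_force': [1.117, -0.145, 1.887], 'finger_gap': -0.0}
top 2322 [[0.416, 0.099, 0.007], [0.477, 0.159, 0.039], [0.539, 0.209, 0.127]] hi [[0.43, 0.1, 0.074], [0.538, 0.209, 0.127]]
side 3031 [[0.414, 0.102, 0.009], [0.498, 0.158, 0.066], [0.542, 0.211, 0.128]] hi [[0.428, 0.102, 0.071], [0.541, 0.211, 0.128]]
```

View pics/t66.png

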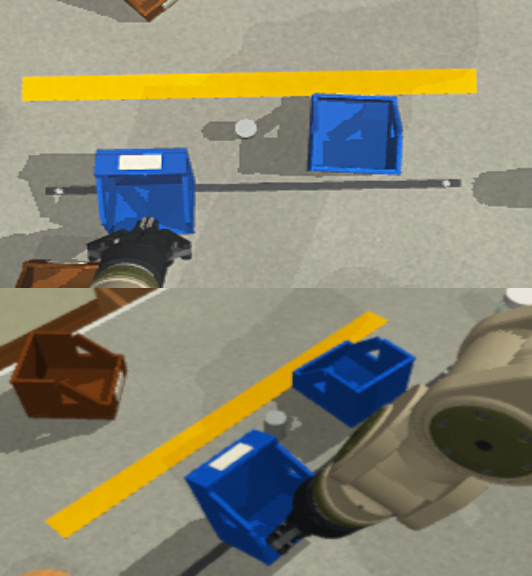

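The left bin stands at about 66° (front bottom edge x≈0.541, top z≈0.128; card at top (140,162), side (232,457)). Neither camera can see its underside. I'll nudge it to about 69°, pause, and compute the lowering rows.

Call:
apply_moves:
  rows:
    - {"xyz":[1.5,0,1.5],"turn":[0,0,0],"grip":0}
    - {"xyz":[3,0,3],"turn":[0,0,0],"grip":0}
    - {"xyz":[3,0,3],"turn":[0,0,0],"grip":0}
    - {"xyz":[3,0,3],"turn":[0,0,0],"grip":0}
    - {"xyz":[3,0,3],"turn":[0,0,0],"grip":0}
    - {"xyz":[3,0,3],"turn":[0,0,0],"grip":0}
    - {"xyz":[3,0,3],"turn":[0,0,0],"grip":0}
    - {"xyz":[3,0,3],"turn":[0,0,0],"grip":0}

```text
clock: 5.07
tcp_pos: [0.4323, 0.1555, 0.0392]
orientation: [0.2, -0.0, 0.98, 0.0]
wrist_force: [1.6, 0.9, 0.4]
finger_gap: -0.0002
grip_force: 0.5
```

```bash
python3 - <<'E'
from h import *
look(True,"t69")
c=imaging.read_camera("top");print(orange(c))
rows([65,61,57,53,49,45,41,37,33],69,.490,.156); rows([29,25,21,17,13,10,7,4,2,0,-3],33,.490,.156)
E
```

```text
{'clock': 5.067, 'tcp_pos': [0.432, 0.156, 0.039], 'orientation': [0.2, -0.0, 0.98, 0.0], 'joint_pos': [0.229, 0.02, -0.95, 0.206, -0.089, 0.211], 'wrist_force': [1.567, 0.863, 0.381], 'finger_gap': -0.0}
top 2246 [[0.415, 0.099, 0.008], [0.474, 0.159, 0.036], [0.535, 0.209, 0.128]] hi [[0.428, 0.1, 0.072], [0.535, 0.209, 0.128]]
side 3020 [[0.412, 0.102, 0.008], [0.495, 0.158, 0.066], [0.537, 0.211, 0.128]] hi [[0.427, 0.102, 0.071], [0.536, 0.211, 0.128]]
(np.int64(791), np.float64(180.31226295828066), np.float64(296.83438685208597))
65 [-4.0, 0.0, -3.0] [0.0, 0.024, 0.0] [0.432 0.156 0.043]
61 [-9.0, 0.0, -6.0] [0.0, 0.049, 0.0] [0.435 0.156 0.047]
57 [-13.0, 0.0, -8.0] [0.0, 0.073, 0.0] [0.438 0.156 0.051]
53 [-18.0, 0.0, -11.0] [0.0, 0.098, 0.0] [0.442 0.156 0.055]
49 [-23.0, 0.0, -12.0] [0.0, 0.122, 0.0] [0.446 0.156 0.059]
45 [-28.0, 0.0, -14.0] [0.0, 0.147, 0.0] [0.45  0.156 0.062]
41 [-34.0, 0.0, -15.0] [0.0, 0.171, 0.0] [0.454 0.156 0.066]
37 [-39.0, 0.0, -16.0] [0.0, 0.195, 0.0] [0.459 0.156 0.068]
33 [-44.0, 0.0, -16.0] [0.0, 0.22, 0.0] [0.463 0.156 0.071]
29 [-5.0, 0.0, -1.0] [0.0, 0.024, 0.0] [0.468 0.156 0.073]
25 [-11.0, 0.0, -2.0] [0.0, 0.049, 0.0] [0.473 0.156 0.075]
21 [-16.0, 0.0, -2.0] [0.0, 0.073, 0.0] [0.479 0.156 0.076]
17 [-21.0, 0.0, -2.0] [0.0, 0.098, 0.0] [0.484 0.156 0.077]
13 [-27.0, 0.0, -2.0] [0.0, 0.122, 0.0] [0.489 0.156 0.078]
10 [-31.0, 0.0, -1.0] [0.0, 0.14, 0.0] [0.493 0.156 0.079]
7 [-35.0, 0.0, -1.0] [0.0, 0.159, 0.0] [0.497 0.156 0.079]
4 [-39.0, 0.0, 0.0] [0.0, 0.177, 0.0] [0.502 0.156 0.078]
2 [-42.0, 0.0, 1.0] [0.0, 0.189, 0.0] [0.504 0.156 0.078]
0 [-44.0, 0.0, 2.0] [0.0, 0.202, 0.0] [0.507 0.156 0.078]
-3 [-48.0, 0.0, 3.0] [0.0, 0.22, 0.0] [0.511 0.156 0.077]
```

Call:
apply_moves:
  rows:
    - {"xyz":[-3,0,-2],"turn":[0,0.015,0],"grip":0}
    - {"xyz":[-6,0,-4],"turn":[0,0.03,0],"grip":0}
    - {"xyz":[-9,0,-6],"turn":[0,0.045,0],"grip":0}
    - {"xyz":[-13,0,-8],"turn":[0,0.07,0],"grip":0}
    - {"xyz":[-18,0,-11],"turn":[0,0.098,0],"grip":0}
    - {"xyz":[-23,0,-12],"turn":[0,0.122,0],"grip":0}
    - {"xyz":[-28,0,-14],"turn":[0,0.147,0],"grip":0}
    - {"xyz":[-34,0,-15],"turn":[0,0.17,0],"grip":0}
    - {"xyz":[-39,0,-16],"turn":[0,0.195,0],"grip":0}
    - {"xyz":[-44,0,-16],"turn":[0,0.22,0],"grip":0}

```text
clock: 6.05
tcp_pos: [0.4673, 0.1556, 0.0718]
orientation: [0.092, -0.0, 0.996, 0.0]
wrist_force: [2.0, 0.6, 2.2]
finger_gap: -0.0001
grip_force: 1.2
```

Call:
apply_moves:
  rows:
    - {"xyz":[-5,0,-1],"turn":[0,0.024,0],"grip":0}
    - {"xyz":[-10,0,-2],"turn":[0,0.048,0],"grip":0}
    - {"xyz":[-15,0,-2],"turn":[0,0.073,0],"grip":0}
    - {"xyz":[-20,0,-2],"turn":[0,0.095,0],"grip":0}
    - {"xyz":[-25,0,-2],"turn":[0,0.115,0],"grip":0}
    - {"xyz":[-29,0,-1],"turn":[0,0.132,0],"grip":0}
    - {"xyz":[-33,0,-1],"turn":[0,0.15,0],"grip":0}
    - {"xyz":[-37,0,0],"turn":[0,0.17,0],"grip":0}
    - {"xyz":[-41,0,1],"turn":[0,0.18,0],"grip":0}
    - {"xyz":[-45,0,2],"turn":[0,0.185,0],"grip":0}
    - {"xyz":[-49,0,2],"turn":[0,0.185,0],"grip":0}
    - {"xyz":[-55,0,2],"turn":[0,0.185,0],"grip":0}

```text
clock: 7.05
tcp_pos: [0.5198, 0.1554, 0.0784]
orientation: [-0.002, -0.0, 1.0, -0.0]
wrist_force: [0.2, -0.1, -0.7]
finger_gap: -0.0
grip_force: 0.0
```

```bash
python3 - <<'E'
from h import *
look(True,"flatL")
E
```

```text
{'clock': 7.05, 'tcp_pos': [0.52, 0.155, 0.078], 'orientation': [-0.002, -0.0, 1.0, -0.0], 'joint_pos': [0.142, 0.349, -0.294, 0.931, 0.0, 0.142], 'wrist_force': [0.201, -0.063, -0.729], 'finger_gap': -0.0}
top 1024 [[0.485, 0.1, 0.003], [0.563, 0.13, 0.008], [0.605, 0.178, 0.212]] hi [[0.485, 0.1, 0.073], [0.563, 0.147, 0.339]]
side 2268 [[0.487, 0.103, 0.002], [0.518, 0.17, 0.04], [0.605, 0.212, 0.157]] hi [[0.487, 0.102, 0.071], [0.555, 0.211, 0.167]]
```

The left bin is flat again at the bar (floor z≈0.008, back x≈0.487). On to the right bin.

Call:
apply_moves:
  rows:
    - {"xyz":[0,0,-35],"turn":[0,0,0],"grip":0}
    - {"xyz":[0,0,-65],"turn":[0,0,0],"grip":0}
    - {"xyz":[-1,-38,-65],"turn":[0,0,0],"grip":0}
    - {"xyz":[-3,-76,-65],"turn":[0,0,0],"grip":0}
    - {"xyz":[-5,-114,-65],"turn":[0,0,0],"grip":0}
    - {"xyz":[-7,-152,-65],"turn":[0,0,0],"grip":0}
    - {"xyz":[-9,-190,-65],"turn":[0,0,0],"grip":0}
    - {"xyz":[-9,-228,-65],"turn":[0,0,0],"grip":0}
    - {"xyz":[-9,-262,-65],"turn":[0,0,0],"grip":0}
    - {"xyz":[-9,-262,-65],"turn":[0,0,0],"grip":0}
    - {"xyz":[-9,-262,-65],"turn":[0,0,0],"grip":0}
    - {"xyz":[-9,-262,-65],"turn":[0,0,0],"grip":0}

```text
clock: 8.15
tcp_pos: [0.5293, -0.1061, 0.1439]
orientation: [-0.001, 0.0, 1.0, 0.0]
wrist_force: [-0.0, 0.3, -0.1]
finger_gap: 0.0001
grip_force: 0.0
```

Call:
apply_moves:
  rows:
    - {"xyz":[0,0,25],"turn":[0,0,0],"grip":0}
    - {"xyz":[0,0,50],"turn":[0,0,0],"grip":0}
    - {"xyz":[0,0,64],"turn":[0,0,0],"grip":0}
    - {"xyz":[0,0,64],"turn":[0,0,0],"grip":0}
    - {"xyz":[0,0,64],"turn":[0,0,0],"grip":0}

```text
clock: 8.57
tcp_pos: [0.529, -0.1047, 0.0796]
orientation: [-0.002, -0.001, 1.0, 0.001]
wrist_force: [-1.4, -0.2, -0.3]
finger_gap: -0.0004
grip_force: 0.0
```

```bash
python3 - <<'E'
from h import *
look(False,"R0")
E
```

```text
{'clock': 8.567, 'tcp_pos': [0.529, -0.105, 0.08], 'orientation': [-0.002, -0.001, 1.0, 0.001], 'joint_pos': [-0.344, 0.343, -0.301, 0.931, -0.0, -0.347], 'wrist_force': [-1.376, -0.167, -0.344], 'finger_gap': -0.0}
top 729 [[0.505, -0.119, 0.002], [0.588, -0.081, 0.008], [0.622, -0.051, 0.091]] hi [[0.503, -0.078, 0.072], [0.584, -0.05, 0.213]]
side 1987 [[0.501, -0.16, 0.001], [0.538, -0.088, 0.039], [0.625, -0.05, 0.122]] hi [[0.501, -0.159, 0.071], [0.577, -0.05, 0.147]]
```

Call:
apply_moves:
  rows:
    - {"xyz":[4,0,1],"turn":[0,0,0],"grip":0}
    - {"xyz":[8,0,1],"turn":[0,0,0],"grip":0}
    - {"xyz":[11,0,1],"turn":[0,0,0],"grip":0}
    - {"xyz":[14,0,1],"turn":[0,0,0],"grip":0}
    - {"xyz":[17,0,1],"turn":[0,0,0],"grip":0}
    - {"xyz":[20,0,1],"turn":[0,0,0],"grip":0}
    - {"xyz":[22,0,1],"turn":[0,0,0],"grip":0}
    - {"xyz":[22,0,1],"turn":[0,0,0],"grip":0}

```text
clock: 9.33
tcp_pos: [0.5076, -0.1067, 0.0794]
orientation: [-0.001, 0.0, 1.0, -0.0]
wrist_force: [2.6, 0.9, 2.7]
finger_gap: -0.0001
grip_force: 1.6
```

```bash
python3 - <<'E'
from h import *
look(False,"R1")
E
```

```text
{'clock': 9.333, 'tcp_pos': [0.508, -0.107, 0.079], 'orientation': [-0.001, 0.0, 1.0, -0.0], 'joint_pos': [-0.362, 0.305, -0.356, 0.911, -0.001, -0.361], 'wrist_force': [2.629, 0.945, 2.674], 'finger_gap': -0.0}
top 1050 [[0.489, -0.143, 0.008], [0.574, -0.086, 0.016], [0.611, -0.052, 0.15]] hi [[0.489, -0.081, 0.071], [0.577, -0.051, 0.171]]
side 1987 [[0.489, -0.16, 0.002], [0.542, -0.087, 0.042], [0.615, -0.05, 0.096]] hi [[0.488, -0.158, 0.071], [0.568, -0.05, 0.131]]
```

Call:
apply_moves:
  rows:
    - {"xyz":[4,0,0],"turn":[0,-0.01,0],"grip":0}
    - {"xyz":[9,0,0],"turn":[0,-0.03,0],"grip":0}
    - {"xyz":[14,0,0],"turn":[0,-0.055,0],"grip":0}
    - {"xyz":[19,0,0],"turn":[0,-0.08,0],"grip":0}
    - {"xyz":[24,0,1],"turn":[0,-0.1,0],"grip":0}
    - {"xyz":[29,0,2],"turn":[0,-0.12,0],"grip":0}
    - {"xyz":[34,0,3],"turn":[0,-0.147,0],"grip":0}
    - {"xyz":[39,0,5],"turn":[0,-0.17,0],"grip":0}
    - {"xyz":[44,0,7],"turn":[0,-0.195,0],"grip":0}
    - {"xyz":[47,0,8],"turn":[0,-0.214,0],"grip":0}
    - {"xyz":[47,0,8],"turn":[0,-0.214,0],"grip":0}

```text
clock: 10.35
tcp_pos: [0.4582, -0.1058, 0.07]
orientation: [0.105, 0.0, 0.995, 0.0]
wrist_force: [2.0, 0.0, 0.8]
finger_gap: 0.0001
grip_force: 1.1
```

```bash
python3 - <<'E'
from h import *
look(False,"R2")
E
```

```text
{'clock': 10.35, 'tcp_pos': [0.458, -0.106, 0.07], 'orientation': [0.105, 0.0, 0.995, 0.0], 'joint_pos': [-0.458, 0.087, -0.692, 0.604, 0.093, -0.449], 'wrist_force': [1.997, 0.018, 0.841], 'finger_gap': 0.0}
top 2549 [[0.454, -0.159, 0.009], [0.517, -0.11, 0.047], [0.584, -0.051, 0.108]] hi [[0.455, -0.16, 0.072], [0.584, -0.051, 0.11]]
side 2347 [[0.44, -0.158, 0.01], [0.522, -0.103, 0.065], [0.577, -0.049, 0.108]] hi [[0.44, -0.158, 0.07], [0.577, -0.049, 0.109]]
```

Same state as the left bin at this stage. Continuing to about 68° and pausing.

Call:
apply_moves:
  rows:
    - {"xyz":[4,0,2],"turn":[0,-0.02,0],"grip":0}
    - {"xyz":[8,0,3],"turn":[0,-0.04,0],"grip":0}
    - {"xyz":[12,0,5],"turn":[0,-0.06,0],"grip":0}
    - {"xyz":[16,0,8],"turn":[0,-0.09,0],"grip":0}
    - {"xyz":[20,0,11],"turn":[0,-0.115,0],"grip":0}
    - {"xyz":[24,0,14],"turn":[0,-0.14,0],"grip":0}
    - {"xyz":[27,0,17],"turn":[0,-0.16,0],"grip":0}
    - {"xyz":[30,0,19],"turn":[0,-0.175,0],"grip":0}
    - {"xyz":[32,0,21],"turn":[0,-0.189,0],"grip":0}
    - {"xyz":[33,0,23],"turn":[0,-0.189,0],"grip":0}
    - {"xyz":[33,0,23],"turn":[0,-0.189,0],"grip":0}
    - {"xyz":[33,0,23],"turn":[0,-0.189,0],"grip":0}

```text
clock: 11.45
tcp_pos: [0.4333, -0.1064, 0.0416]
orientation: [0.199, -0.0, 0.98, 0.0]
wrist_force: [0.7, 1.0, 1.4]
finger_gap: -0.0002
grip_force: 0.6
```

Call:
apply_moves:
  rows:
    - {"xyz":[0.5,0,1],"turn":[0,0,0],"grip":0}
    - {"xyz":[0.5,0,1],"turn":[0,0,0],"grip":0}
    - {"xyz":[0.5,0,1],"turn":[0,0,0],"grip":0}
    - {"xyz":[0.5,0,1],"turn":[0,0,0],"grip":0}
    - {"xyz":[0.5,0,1],"turn":[0,0,0],"grip":0}

```text
clock: 11.87
tcp_pos: [0.4337, -0.1066, 0.0409]
orientation: [0.199, -0.0, 0.98, -0.0]
wrist_force: [0.9, 0.5, 0.6]
finger_gap: -0.0002
grip_force: 0.5
```

```bash
python3 - <<'E'
from h import *
look(False,"R3")
E
```

```text
{'clock': 11.867, 'tcp_pos': [0.434, -0.107, 0.041], 'orientation': [0.199, -0.0, 0.98, -0.0], 'joint_pos': [-0.567, -0.01, -0.965, 0.272, 0.212, -0.531], 'wrist_force': [0.863, 0.489, 0.65], 'finger_gap': -0.0}
top 2302 [[0.417, -0.16, 0.009], [0.478, -0.112, 0.037], [0.539, -0.051, 0.127]] hi [[0.43, -0.16, 0.073], [0.539, -0.051, 0.128]]
side 2608 [[0.415, -0.16, 0.006], [0.49, -0.104, 0.067], [0.54, -0.049, 0.127]] hi [[0.433, -0.159, 0.071], [0.539, -0.049, 0.127]]
```

View pics/R3.png

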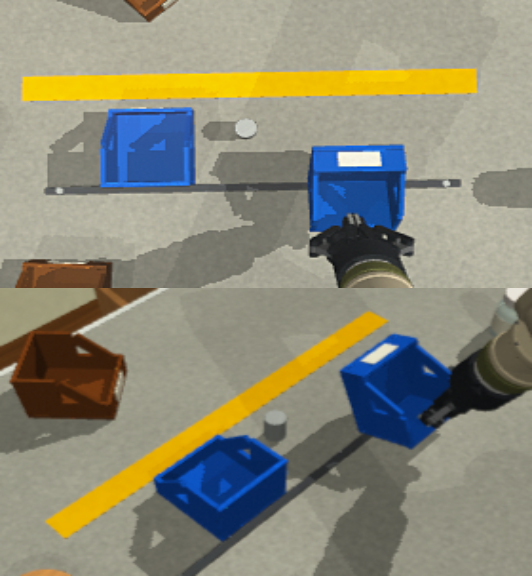

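The right bin is at about 66° (card at top (360,158), side (378,353)), and the left bin stands flat at the bar. The underside is hidden from both cameras again. I'll check whether any orange tint shows in front of either tipped bin before lowering.

```bash
python3 - <<'E'
from h import *
L=cv2.imread("pics/t69.png").astype(int);Rr=cv2.imread("pics/R3.png").astype(int)
o=cv2.imread("pics/top0.png"); o=cv2.resize(o[120:300,150:430],None,fx=1.9,fy=1.6).astype(int)
for n,A,us in(("L@L",L,(100,190)),("R@R",Rr,(312,402)),("L@R",Rr,(100,190)),("R@L",L,(312,402))):
    for v in((70,74),(84,92),(104,112),(125,140)):
        a=A[v[0]:v[1],us[0]:us[1]].reshape(-1,3); b=o[v[0]:v[1],us[0]:us[1]].reshape(-1,3); print(n,v,np.median(a,0),np.median(b,0))
for A,n in((L,"L"),(Rr,"R")):
    d=A[288:]; m=cv2.inRange(cv2.cvtColor(d.astype(np.uint8),cv2.COLOR_BGR2HSV),(5,150,60),(18,255,255)); k,l,s,ce=cv2.connectedComponentsWithStats(m)
    print(n,[ (s[i].tolist()) for i in range(1,k) if s[i,4]>8])
    m=cv2.inRange(cv2.cvtColor(A[:288].astype(np.uint8),cv2.COLOR_BGR2HSV),(5,150,60),(18,255,255)); k,l,s,ce=cv2.connectedComponentsWithStats(m)
    print(n,"top",[ (s[i].tolist()) for i in range(1,k) if s[i,4]>8])
E
```

```text
L@L (70, 74) [158. 172. 174.] [149. 160. 162.]
L@L (84, 92) [  0. 202. 246.] [  0. 188. 239.]
L@L (104, 112) [151. 167. 170.] [163.  90.  48.]
L@L (125, 140) [149. 165. 168.] [154.  84.  46.]
R@R (70, 74) [  0. 194. 244.] [  0. 185. 237.]
R@R (84, 92) [  0. 192. 241.] [  0. 185. 237.]
R@R (104, 112) [149. 165. 168.] [183. 105.  42.]
R@R (125, 140) [149. 165. 167.] [149.  80.  37.]
L@R (70, 74) [160. 174. 176.] [149. 160. 162.]
L@R (84, 92) [  0. 204. 247.] [  0. 188. 239.]
L@R (104, 112) [165.  164.  165.5] [163.  90.  48.]
L@R (125, 140) [167.  92.  50.] [154.  84.  46.]
R@L (70, 74) [  0. 188. 240.] [  0. 185. 237.]
R@L (84, 92) [  0.  189.5 240. ] [  0. 185. 237.]
R@L (104, 112) [185. 107.  43.] [183. 105.  42.]
R@L (125, 140) [153.  81.  38.] [149.  80.  37.]
L [[0, 0, 154, 131, 5441], [74, 59, 20, 10, 69], [60, 105, 20, 12, 165], [34, 126, 15, 3, 39], [68, 128, 9, 2, 10], [23, 282, 46, 6, 179]]
L top [[126, 0, 39, 21, 435], [16, 262, 83, 26, 1611]]
R [[0, 0, 154, 131, 5456], [74, 59, 20, 10, 71], [60, 105, 20, 12, 165], [34, 126, 15, 3, 39], [68, 129, 20, 1, 20], [23, 282, 46, 6, 179]]
R top [[126, 0, 39, 21, 437], [16, 262, 90, 26, 2017]]
```

Call:
apply_moves:
  rows:
    - {"xyz":[-3,0,-2],"turn":[0,0.015,0],"grip":0}
    - {"xyz":[-6,0,-4],"turn":[0,0.03,0],"grip":0}
    - {"xyz":[-9,0,-6],"turn":[0,0.045,0],"grip":0}
    - {"xyz":[-13,0,-8],"turn":[0,0.07,0],"grip":0}
    - {"xyz":[-18,0,-11],"turn":[0,0.098,0],"grip":0}
    - {"xyz":[-23,0,-12],"turn":[0,0.122,0],"grip":0}
    - {"xyz":[-28,0,-14],"turn":[0,0.147,0],"grip":0}
    - {"xyz":[-34,0,-15],"turn":[0,0.17,0],"grip":0}
    - {"xyz":[-39,0,-16],"turn":[0,0.195,0],"grip":0}
    - {"xyz":[-44,0,-16],"turn":[0,0.22,0],"grip":0}

```text
clock: 12.8
tcp_pos: [0.4684, -0.1066, 0.0732]
orientation: [0.091, -0.0, 0.996, -0.0]
wrist_force: [1.5, 0.6, 3.0]
finger_gap: -0.0003
grip_force: 1.2
```

Call:
apply_moves:
  rows:
    - {"xyz":[-5,0,-1],"turn":[0,0.024,0],"grip":0}
    - {"xyz":[-10,0,-2],"turn":[0,0.048,0],"grip":0}
    - {"xyz":[-15,0,-2],"turn":[0,0.073,0],"grip":0}
    - {"xyz":[-20,0,-2],"turn":[0,0.095,0],"grip":0}
    - {"xyz":[-25,0,-2],"turn":[0,0.115,0],"grip":0}
    - {"xyz":[-29,0,-1],"turn":[0,0.132,0],"grip":0}
    - {"xyz":[-33,0,-1],"turn":[0,0.15,0],"grip":0}
    - {"xyz":[-37,0,0],"turn":[0,0.17,0],"grip":0}
    - {"xyz":[-41,0,1],"turn":[0,0.18,0],"grip":0}
    - {"xyz":[-45,0,2],"turn":[0,0.185,0],"grip":0}
    - {"xyz":[-49,0,2],"turn":[0,0.185,0],"grip":0}
    - {"xyz":[-55,0,2],"turn":[0,0.185,0],"grip":0}

```text
clock: 13.8
tcp_pos: [0.5211, -0.1061, 0.0798]
orientation: [-0.003, -0.0, 1.0, 0.0]
wrist_force: [0.5, 0.1, 0.7]
finger_gap: 0.0003
grip_force: 0.0
```

```bash
python3 - <<'E'
from h import *
look(False,"R4")
E
```

```text
{'clock': 13.8, 'tcp_pos': [0.521, -0.106, 0.08], 'orientation': [-0.003, -0.0, 1.0, 0.0], 'joint_pos': [-0.351, 0.331, -0.317, 0.928, -0.001, -0.351], 'wrist_force': [0.517, 0.144, 0.656], 'finger_gap': 0.0}
top 853 [[0.487, -0.121, 0.002], [0.571, -0.078, 0.008], [0.607, -0.051, 0.142]] hi [[0.486, -0.085, 0.073], [0.565, -0.051, 0.214]]
side 2068 [[0.489, -0.157, 0.001], [0.53, -0.087, 0.037], [0.608, -0.049, 0.094]] hi [[0.488, -0.159, 0.071], [0.558, -0.049, 0.13]]
```

Both looks are done and both bins are flat, but the cameras can't see an underside that faces +x. The side camera (0.17, 0.46, 0.80) could see the right bin's underside if that bin were tipped toward its right side past about 52°. I'll try that gently with a fingertip on its right inner wall.

Call:
apply_moves:
  rows:
    - {"xyz":[-8,-12,-2],"turn":[0,0,0],"grip":0}
    - {"xyz":[-16,-24,-3],"turn":[0,0,0],"grip":0}
    - {"xyz":[-16,-28,-3],"turn":[0,0,0],"grip":0}
    - {"xyz":[-16,-32,-3],"turn":[0,0,0],"grip":0}
    - {"xyz":[-16,-36,-2],"turn":[0,0,0],"grip":0}
    - {"xyz":[-16,-40,0],"turn":[-0.01,0,0],"grip":0}
    - {"xyz":[-16,-43,1],"turn":[-0.02,0,0],"grip":0}
    - {"xyz":[-16,-46,2],"turn":[-0.03,0,0],"grip":0}
    - {"xyz":[-16,-46,2],"turn":[-0.03,0,0],"grip":0}

```text
clock: 14.65
tcp_pos: [0.5378, -0.1529, 0.0782]
orientation: [-0.002, 0.0, 1.0, 0.016]
wrist_force: [0.3, 2.9, 2.0]
finger_gap: 0.0001
grip_force: 1.4
```

```bash
cat >> h.py <<'E'
def fl():
    "fit of right bin's floor plane from what the cameras see: slope dz/dy"
    st()
    for n in("top","side"):
        c=imaging.read_camera(n); p=blue(c,False); q=p[p[:,1]>p[:,1].max()-.03]
        print(n,len(p),np.percentile(p,[1,50,99],axis=0).round(3).tolist(),"left-edge zmin/max",np.percentile(q[:,2],[2,98]).round(3))
E
python3 - <<'E'
from h import *
fl()
E
```

```text
{'clock': 14.65, 'tcp_pos': [0.538, -0.153, 0.078], 'orientation': [-0.002, 0.0, 1.0, 0.016], 'joint_pos': [-0.435, 0.386, -0.24, 0.962, 0.027, -0.435], 'wrist_force': [0.261, 2.886, 2.037], 'finger_gap': 0.0}
top 2009 [[0.487, -0.165, 0.005], [0.547, -0.102, 0.016], [0.606, -0.053, 0.14]] left-edge zmin/max [0.013 0.101]
side 2261 [[0.489, -0.167, 0.005], [0.533, -0.09, 0.046], [0.608, -0.051, 0.1]] left-edge zmin/max [0.014 0.1  ]
```

The bin is tipping, not sliding (left edge up about 9 mm, ~5°). Next I'll compute the arc.

```bash
cat >> h.py <<'E'
def tgt2(th,py,h=.078,k=.35,a=.0145):
    t=np.radians(th); f=k*t
    p=np.array([0,py-h*np.sin(t)+.006*np.cos(t)+a*np.cos(f),h*np.cos(t)+.006*np.sin(t)+a*np.sin(f)])
    return p,R.from_rotvec([f,0,0])*R.from_quat([0,1,0,0])
def rows2(ths,start,py):
    p0,r0=tgt2(start,py)
    for t in ths:
        p,r=tgt2(t,py); print(t,(r0.inv().apply(p-p0)*1000).round(1).tolist(),(r0.inv()*r).as_rotvec().round(3).tolist(),p.round(4))
E
python3 - <<'E'
from h import *
rows2([5,9,13,17,21,25,29,32,35],5,-.166);rows2([38,42,46,50,54,57,60,62,64],35,-.166)
E
```

```text
5 [0.0, 0.0, 0.0] [0.0, 0.0, 0.0] [ 0.     -0.1523  0.0787]
9 [0.0, -5.5, -0.3] [-0.024, 0.0, 0.0] [ 0.     -0.1578  0.0788]
13 [0.0, -10.9, -0.2] [-0.049, 0.0, 0.0] [ 0.     -0.1632  0.0785]
17 [0.0, -16.3, 0.3] [-0.073, 0.0, 0.0] [ 0.     -0.1686  0.0778]
21 [0.0, -21.7, 1.2] [-0.098, 0.0, 0.0] [ 0.     -0.174   0.0768]
25 [0.0, -27.0, 2.4] [-0.122, 0.0, 0.0] [ 0.     -0.1792  0.0754]
29 [0.0, -32.1, 4.0] [-0.147, 0.0, 0.0] [ 0.     -0.1843  0.0737]
32 [0.0, -35.9, 5.4] [-0.165, 0.0, 0.0] [ 0.     -0.188   0.0721]
35 [0.0, -39.6, 7.1] [-0.183, 0.0, 0.0] [ 0.     -0.1917  0.0704]
38 [0.0, -3.9, 1.1] [-0.018, 0.0, 0.0] [ 0.     -0.1952  0.0685]
42 [0.0, -8.9, 2.9] [-0.043, 0.0, 0.0] [ 0.     -0.1997  0.0657]
46 [0.0, -13.7, 5.1] [-0.067, 0.0, 0.0] [ 0.     -0.204   0.0625]
50 [0.0, -18.4, 7.6] [-0.092, 0.0, 0.0] [ 0.     -0.2081  0.0591]
54 [0.0, -22.9, 10.4] [-0.116, 0.0, 0.0] [ 0.     -0.2119  0.0554]
57 [0.0, -26.2, 12.7] [-0.134, 0.0, 0.0] [ 0.     -0.2145  0.0525]
60 [0.0, -29.2, 15.2] [-0.153, 0.0, 0.0] [ 0.     -0.217   0.0494]
62 [0.0, -31.2, 16.9] [-0.165, 0.0, 0.0] [ 0.     -0.2186  0.0473]
64 [0.0, -33.1, 18.7] [-0.177, 0.0, 0.0] [ 0.     -0.2201  0.0451]
```

Call:
apply_moves:
  rows:
    - {"xyz":[0,-4,0],"turn":[-0.018,0,0],"grip":0}
    - {"xyz":[0,-8,0],"turn":[-0.036,0,0],"grip":0}
    - {"xyz":[0,-12,0],"turn":[-0.054,0,0],"grip":0}
    - {"xyz":[0,-16,0.3],"turn":[-0.072,0,0],"grip":0}
    - {"xyz":[0,-20,1],"turn":[-0.09,0,0],"grip":0}
    - {"xyz":[0,-24,1.7],"turn":[-0.108,0,0],"grip":0}
    - {"xyz":[0,-28,2.7],"turn":[-0.126,0,0],"grip":0}
    - {"xyz":[0,-32,4],"turn":[-0.146,0,0],"grip":0}
    - {"xyz":[0,-36,5.4],"turn":[-0.165,0,0],"grip":0}
    - {"xyz":[0,-39.5,7],"turn":[-0.183,0,0],"grip":0}
    - {"xyz":[0,-39.5,7],"turn":[-0.183,0,0],"grip":0}

```text
clock: 15.67
tcp_pos: [0.5378, -0.1933, 0.0695]
orientation: [-0.002, 0.001, 0.994, 0.107]
wrist_force: [-0.1, 1.1, 2.0]
finger_gap: -0.0001
grip_force: 1.1
```

```bash
python3 - <<'E'
from h import *
fl()
E
```

```text
{'clock': 15.667, 'tcp_pos': [0.538, -0.193, 0.069], 'orientation': [-0.002, 0.001, 0.994, 0.107], 'joint_pos': [-0.579, 0.485, -0.127, 1.081, 0.176, -0.588], 'wrist_force': [-0.07, 1.084, 1.988], 'finger_gap': -0.0}
top 2567 [[0.488, -0.209, 0.008], [0.543, -0.13, 0.065], [0.606, -0.073, 0.134]] left-edge zmin/max [0.06  0.103]
side 1944 [[0.489, -0.207, 0.012], [0.521, -0.104, 0.084], [0.606, -0.072, 0.133]] left-edge zmin/max [0.058 0.103]
```

Tilt is about 35° with no slip. Continuing to about 62°.

Call:
apply_moves:
  rows:
    - {"xyz":[0,-4,1],"turn":[-0.018,0,0],"grip":0}
    - {"xyz":[0,-8,2.5],"turn":[-0.038,0,0],"grip":0}
    - {"xyz":[0,-12,4.2],"turn":[-0.058,0,0],"grip":0}
    - {"xyz":[0,-15.5,6],"turn":[-0.077,0,0],"grip":0}
    - {"xyz":[0,-18.5,7.7],"turn":[-0.092,0,0],"grip":0}
    - {"xyz":[0,-21.5,9.5],"turn":[-0.108,0,0],"grip":0}
    - {"xyz":[0,-24,11.2],"turn":[-0.122,0,0],"grip":0}
    - {"xyz":[0,-26.5,13],"turn":[-0.136,0,0],"grip":0}
    - {"xyz":[0,-29,15],"turn":[-0.152,0,0],"grip":0}
    - {"xyz":[0,-31,17],"turn":[-0.165,0,0],"grip":0}
    - {"xyz":[0,-31,17],"turn":[-0.165,0,0],"grip":0}

```text
clock: 16.68
tcp_pos: [0.5376, -0.219, 0.046]
orientation: [-0.002, 0.001, 0.982, 0.189]
wrist_force: [0.3, 0.0, 0.7]
finger_gap: 0.0003
grip_force: 0.7
```

```bash
python3 - <<'E'
from h import *
fl()
c=imaging.read_camera("side"); cv2.imwrite("pics/under.png",cv2.resize(c["color"][60:260,230:450],None,fx=3.6,fy=3))
E
```

```text
{'clock': 16.683, 'tcp_pos': [0.538, -0.219, 0.046], 'orientation': [-0.002, 0.001, 0.982, 0.189], 'joint_pos': [-0.677, 0.612, -0.019, 1.188, 0.29, -0.712], 'wrist_force': [0.331, 0.045, 0.721], 'finger_gap': 0.0}
top 2192 [[0.488, -0.235, 0.009], [0.539, -0.153, 0.106], [0.606, -0.107, 0.139]] left-edge zmin/max [0.092 0.111]
side 1976 [[0.489, -0.221, 0.005], [0.524, -0.143, 0.104], [0.607, -0.106, 0.138]] left-edge zmin/max [0.051 0.111]
```

View pics/under.png

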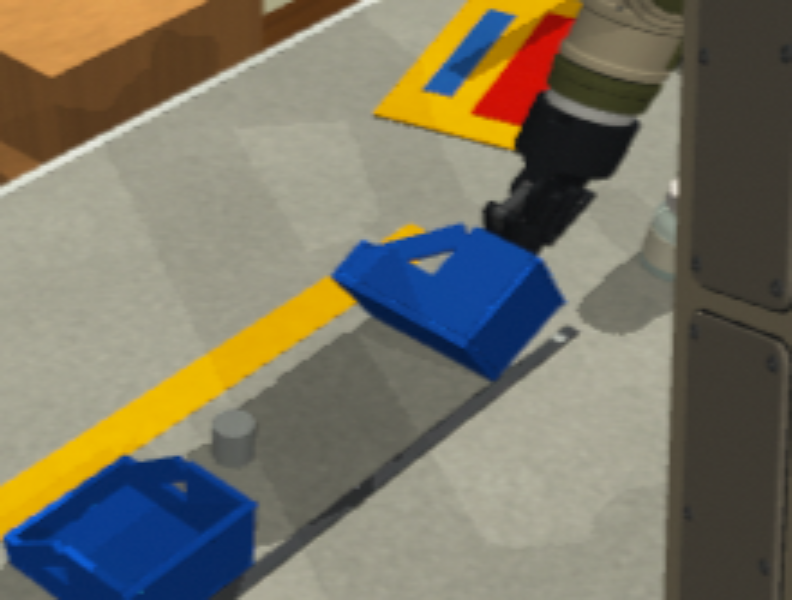

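The side crop shows the right bin on its right edge. Its underside is only a thin sliver along (335,285)–(490,378). I'll tip about 5° more.

Call:
apply_moves:
  rows:
    - {"xyz":[0,-1.5,1],"turn":[0,0,0],"grip":0}
    - {"xyz":[0,-3,2],"turn":[0,0,0],"grip":0}
    - {"xyz":[0,-4.5,3],"turn":[0,0,0],"grip":0}
    - {"xyz":[0,-5.5,4],"turn":[0,0,0],"grip":0}
    - {"xyz":[0,-5.5,4],"turn":[0,0,0],"grip":0}

```text
clock: 17.25
tcp_pos: [0.5378, -0.2221, 0.041]
orientation: [-0.002, 0.0, 0.982, 0.188]
wrist_force: [-0.6, 0.7, 0.3]
finger_gap: 0.0001
grip_force: 0.5
```

```bash
python3 - <<'E'
from h import *
fl()
c=imaging.read_camera("side"); cv2.imwrite("pics/under2.png",cv2.resize(c["color"][110:200,310:400],None,fx=6.5,fy=6.5,interpolation=cv2.INTER_NEAREST))
# project underside points: pivot y0=-.162, tilt th
V=np.array(c["view"]);K=c["camera_matrix"]
for th in(64,67):
  t=np.radians(th)
  for s in(.02,.04,.055,.075,.09,.105):
    o=[]
    for x in(.50,.53,.548,.57,.60):
        q=V[:3,:3]@np.array([x,-.162+s*np.cos(t),s*np.sin(t)])+V[:3,3]; u=K@q; u=u[:2]/u[2]
        o.append(c["color"][int(round(u[1])),int(round(u[0]))].tolist())
    print(th,s,o,u.round(0))
E
```

```text
{'clock': 17.25, 'tcp_pos': [0.538, -0.222, 0.041], 'orientation': [-0.002, 0.0, 0.982, 0.188], 'joint_pos': [-0.68, 0.619, -0.019, 1.18, 0.289, -0.716], 'wrist_force': [-0.613, 0.664, 0.262], 'finger_gap': 0.0}
top 2079 [[0.489, -0.239, 0.01], [0.538, -0.158, 0.11], [0.606, -0.115, 0.137]] left-edge zmin/max [0.095 0.113]
side 2101 [[0.489, -0.226, 0.005], [0.525, -0.149, 0.105], [0.607, -0.114, 0.137]] left-edge zmin/max [0.047 0.112]
64 0.02 [[67, 28, 3], [68, 29, 5], [68, 29, 6], [67, 28, 4], [68, 29, 6]] [334. 164.]
64 0.04 [[67, 28, 5], [68, 30, 6], [66, 27, 5], [68, 30, 8], [66, 27, 5]] [333. 161.]
64 0.055 [[67, 29, 5], [69, 30, 7], [67, 29, 5], [68, 29, 5], [68, 30, 7]] [331. 159.]
64 0.075 [[67, 30, 6], [67, 29, 6], [67, 28, 5], [67, 28, 6], [68, 30, 7]] [330. 156.]
64 0.09 [[66, 29, 6], [63, 28, 7], [68, 29, 6], [67, 29, 6], [67, 29, 5]] [328. 153.]
64 0.105 [[106, 46, 9], [79, 34, 6], [138, 60, 14], [102, 43, 10], [132, 57, 14]] [327. 151.]
67 0.02 [[67, 28, 3], [68, 29, 5], [68, 29, 6], [68, 30, 5], [67, 29, 7]] [334. 163.]
67 0.04 [[67, 28, 5], [68, 30, 6], [67, 28, 5], [67, 30, 7], [68, 29, 6]] [333. 160.]
67 0.055 [[76, 33, 7], [68, 29, 6], [67, 29, 5], [67, 28, 6], [67, 28, 5]] [332. 158.]
67 0.075 [[79, 34, 8], [69, 30, 7], [70, 29, 6], [61, 26, 5], [95, 40, 7]] [331. 154.]
67 0.09 [[132, 57, 13], [158, 72, 16], [137, 62, 15], [119, 52, 13], [138, 60, 15]] [330. 152.]
67 0.105 [[169, 83, 20], [166, 77, 21], [145, 66, 17], [138, 61, 15], [180, 82, 19]] [328. 149.]
```

View pics/under2.png

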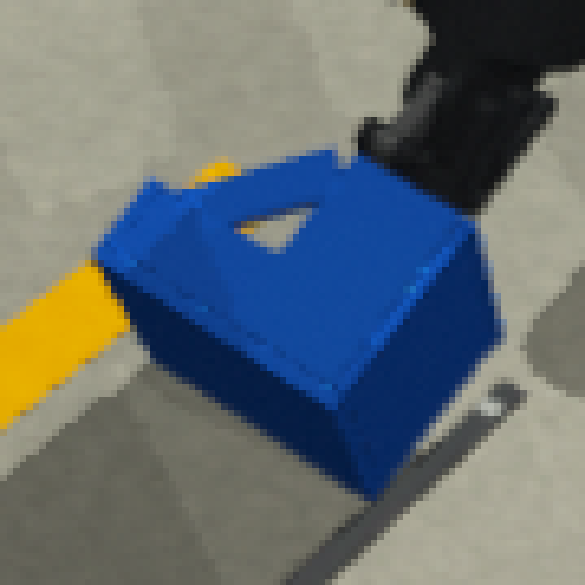

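The underside of the right bin now faces the side camera as the dark face between (100,265), (330,405), (372,497) and (155,360). It is uniformly dark blue with no orange, and sampled points across the disc area agree. So the stamped bin is the left one. I'll let the right bin down gently.

```bash
python3 - <<'E'
from h import *
rows2([59,56,53,50,47,44,41,38,35],62,-.166);rows2([31,27,23,19,15,11,8,5,2,0,-2],35,-.166)
E
```

```text
59 [0.0, 3.4, -2.0] [0.018, 0.0, 0.0] [ 0.     -0.2162  0.0504]
56 [0.0, 6.9, -3.9] [0.037, 0.0, 0.0] [ 0.     -0.2136  0.0535]
53 [0.0, 10.5, -5.6] [0.055, 0.0, 0.0] [ 0.     -0.2109  0.0563]
50 [0.0, 14.1, -7.1] [0.073, 0.0, 0.0] [ 0.     -0.2081  0.0591]
47 [0.0, 17.9, -8.4] [0.092, 0.0, 0.0] [ 0.     -0.205   0.0617]
44 [0.0, 21.7, -9.5] [0.11, 0.0, 0.0] [ 0.     -0.2019  0.0641]
41 [0.0, 25.6, -10.4] [0.128, 0.0, 0.0] [ 0.     -0.1986  0.0664]
38 [0.0, 29.6, -11.1] [0.147, 0.0, 0.0] [ 0.     -0.1952  0.0685]
35 [0.0, 33.6, -11.5] [0.165, 0.0, 0.0] [ 0.     -0.1917  0.0704]
31 [0.0, 5.2, -1.2] [0.024, 0.0, 0.0] [ 0.     -0.1868  0.0727]
27 [0.0, 10.6, -2.0] [0.049, 0.0, 0.0] [ 0.     -0.1818  0.0746]
23 [0.0, 15.9, -2.4] [0.073, 0.0, 0.0] [ 0.     -0.1766  0.0762]
19 [0.0, 21.4, -2.5] [0.098, 0.0, 0.0] [ 0.     -0.1713  0.0774]
15 [0.0, 26.8, -2.2] [0.122, 0.0, 0.0] [ 0.     -0.166   0.0782]
11 [0.0, 32.2, -1.5] [0.147, 0.0, 0.0] [ 0.     -0.1605  0.0787]
8 [0.0, 36.2, -0.7] [0.165, 0.0, 0.0] [ 0.     -0.1564  0.0788]
5 [0.0, 40.2, 0.3] [0.183, 0.0, 0.0] [ 0.     -0.1523  0.0787]
2 [0.0, 44.1, 1.5] [0.202, 0.0, 0.0] [ 0.     -0.1482  0.0783]
0 [0.0, 46.7, 2.4] [0.214, 0.0, 0.0] [ 0.     -0.1455  0.078 ]
-2 [0.0, 49.3, 3.4] [0.226, 0.0, 0.0] [ 0.     -0.1428  0.0776]
```

Call:
apply_moves:
  rows:
    - {"xyz":[0,1.5,-1],"turn":[0,0,0],"grip":0}
    - {"xyz":[0,3,-2],"turn":[0,0,0],"grip":0}
    - {"xyz":[0,4.5,-3],"turn":[0,0,0],"grip":0}
    - {"xyz":[0,5.5,-4],"turn":[0,0,0],"grip":0}

```text
clock: 17.73
tcp_pos: [0.5379, -0.218, 0.0473]
orientation: [-0.002, 0.0, 0.982, 0.188]
wrist_force: [-1.0, 2.0, 0.7]
finger_gap: 0.0001
grip_force: 0.5
```

Call:
apply_moves:
  rows:
    - {"xyz":[0,3.4,-2],"turn":[0.018,0,0],"grip":0}
    - {"xyz":[0,7,-4],"turn":[0.037,0,0],"grip":0}
    - {"xyz":[0,10.5,-5.6],"turn":[0.055,0,0],"grip":0}
    - {"xyz":[0,14,-7],"turn":[0.073,0,0],"grip":0}
    - {"xyz":[0,18,-8.4],"turn":[0.092,0,0],"grip":0}
    - {"xyz":[0,21.7,-9.5],"turn":[0.11,0,0],"grip":0}
    - {"xyz":[0,25.6,-10.4],"turn":[0.128,0,0],"grip":0}
    - {"xyz":[0,29.6,-11],"turn":[0.147,0,0],"grip":0}
    - {"xyz":[0,33.6,-11.5],"turn":[0.165,0,0],"grip":0}

```text
clock: 18.48
tcp_pos: [0.5379, -0.1908, 0.0704]
orientation: [-0.002, -0.0, 0.994, 0.106]
wrist_force: [0.2, 2.9, -0.9]
finger_gap: 0.0
grip_force: 1.0
```

Call:
apply_moves:
  rows:
    - {"xyz":[0,5,-1.2],"turn":[0.024,0,0],"grip":0}
    - {"xyz":[0,10,-2],"turn":[0.047,0,0],"grip":0}
    - {"xyz":[0,15,-2.4],"turn":[0.07,0,0],"grip":0}
    - {"xyz":[0,20,-2.5],"turn":[0.092,0,0],"grip":0}
    - {"xyz":[0,25,-2.3],"turn":[0.115,0,0],"grip":0}
    - {"xyz":[0,29,-2],"turn":[0.133,0,0],"grip":0}
    - {"xyz":[0,33,-1.5],"turn":[0.15,0,0],"grip":0}
    - {"xyz":[0,37,-0.6],"turn":[0.168,0,0],"grip":0}
    - {"xyz":[0,41,0.5],"turn":[0.185,0,0],"grip":0}
    - {"xyz":[0,45,1.5],"turn":[0.205,0,0],"grip":0}
    - {"xyz":[0,49,2],"turn":[0.213,0,0],"grip":0}
    - {"xyz":[0,60,2],"turn":[0.213,0,0],"grip":0}

```text
clock: 19.48
tcp_pos: [0.5379, -0.1324, 0.0807]
orientation: [-0.002, 0.0, 1.0, -0.001]
wrist_force: [-0.0, 0.5, -0.1]
finger_gap: 0.0001
grip_force: 0.0
```

```bash
python3 - <<'E'
from h import *
fl()
E
```

```text
{'clock': 19.483, 'tcp_pos': [0.538, -0.132, 0.081], 'orientation': [-0.002, 0.0, 1.0, -0.001], 'joint_pos': [-0.385, 0.367, -0.262, 0.946, -0.003, -0.384], 'wrist_force': [-0.05, 0.512, -0.069], 'finger_gap': 0.0}
top 1151 [[0.488, -0.157, 0.003], [0.562, -0.1, 0.008], [0.607, -0.068, 0.154]] left-edge zmin/max [0.003 0.113]
side 2171 [[0.489, -0.175, 0.001], [0.535, -0.111, 0.037], [0.609, -0.066, 0.091]] left-edge zmin/max [0.001 0.09 ]
```

The right bin stands flat (x 0.489–0.609). Next I'll go behind the left bin.

Call:
apply_moves:
  rows:
    - {"xyz":[0,0,-35],"turn":[0,0,0],"grip":0}
    - {"xyz":[0,0,-65],"turn":[0,0,0],"grip":0}
    - {"xyz":[8,34,-65],"turn":[0,0,0],"grip":0}
    - {"xyz":[17,68,-65],"turn":[0,0,0],"grip":0}
    - {"xyz":[26,102,-65],"turn":[0,0,0],"grip":0}
    - {"xyz":[35,136,-65],"turn":[0,0,0],"grip":0}
    - {"xyz":[44,170,-65],"turn":[0,0,0],"grip":0}
    - {"xyz":[53,204,-65],"turn":[0,0,0],"grip":0}
    - {"xyz":[62,238,-65],"turn":[0,0,0],"grip":0}
    - {"xyz":[72,270,-65],"turn":[0,0,0],"grip":0}
    - {"xyz":[77,289,-65],"turn":[0,0,0],"grip":0}
    - {"xyz":[77,289,-65],"turn":[0,0,0],"grip":0}

```text
clock: 20.58
tcp_pos: [0.46, 0.1595, 0.1464]
orientation: [-0.002, -0.002, 1.0, 0.001]
wrist_force: [-0.6, -0.0, 1.0]
finger_gap: 0.0
grip_force: 0.0
```

```bash
python3 - <<'E'
from h import *
st()
c=imaging.read_camera("side"); p=blue(c,True); print(np.percentile(p,[1,50,99],axis=0).round(3).tolist())
c=imaging.read_camera("top"); 
for l in(True,False):
    p=blue(c,l); hi=p[(p[:,2]>.084)&(p[:,2]<.1)]; print(np.percentile(p,[1,50,99],axis=0).round(3).tolist(),cv2.minAreaRect(hi[:,:2].astype(np.float32)*1000))
E
```

```text
{'clock': 20.583, 'tcp_pos': [0.46, 0.16, 0.146], 'orientation': [-0.002, -0.002, 1.0, 0.001], 'joint_pos': [0.168, 0.192, -0.328, 1.055, 0.002, 0.163], 'wrist_force': [-0.567, -0.028, 1.033], 'finger_gap': 0.0}
[[0.448, 0.105, 0.002], [0.538, 0.169, 0.031], [0.607, 0.212, 0.239]]
[[0.486, 0.1, 0.003], [0.546, 0.157, 0.008], [0.604, 0.209, 0.091]] ((518.7628173828125, 153.84310913085938), (70.05866241455078, 109.53105163574219), 1.4285637140274048)
[[0.488, -0.176, 0.003], [0.546, -0.129, 0.008], [0.607, -0.068, 0.091]] ((520.8495483398438, -123.72956085205078), (110.15187072753906, 70.53565979003906), 89.0062484741211)
```

Call:
apply_moves:
  rows:
    - {"xyz":[0,-4,35],"turn":[0,0,0],"grip":0}
    - {"xyz":[0,-4,70],"turn":[0,0,0],"grip":0}
    - {"xyz":[0,-4,100],"turn":[0,0,0],"grip":0}
    - {"xyz":[0,-4,112],"turn":[0,0,0],"grip":0}
    - {"xyz":[0,-4,112],"turn":[0,0,0],"grip":0}
    - {"xyz":[-8,-4,112],"turn":[0,0,0],"grip":0}
    - {"xyz":[-14,-4,112],"turn":[0,0,0],"grip":0}
    - {"xyz":[-20,-4,112],"turn":[0,0,0],"grip":0}
    - {"xyz":[-26,-4,112],"turn":[0,0,0],"grip":0}
    - {"xyz":[-32,-4,112],"turn":[0,0,0],"grip":0}

```text
clock: 21.52
tcp_pos: [0.4936, 0.1526, 0.0349]
orientation: [-0.002, -0.0, 1.0, 0.0]
wrist_force: [-3.4, 0.6, 2.6]
finger_gap: -0.0002
grip_force: 0.0
```

Call:
apply_moves:
  rows:
    - {"xyz":[-7,0,0],"turn":[0,0,0],"grip":0}
    - {"xyz":[-14,0,0],"turn":[0,0,0],"grip":0}
    - {"xyz":[-21,0,0],"turn":[0,0,0],"grip":0}
    - {"xyz":[-28,0,0],"turn":[0,0,0],"grip":0}
    - {"xyz":[-35,0,0],"turn":[0,0,0],"grip":0}
    - {"xyz":[-42,0,0],"turn":[0,0,0],"grip":0}
    - {"xyz":[-48,0,0],"turn":[0,0,0],"grip":0}
    - {"xyz":[-54,0,0],"turn":[0,0,0],"grip":0}
    - {"xyz":[-60,0,0],"turn":[0,0,0],"grip":0}
    - {"xyz":[-65,0,0],"turn":[0,0,0],"grip":0}
    - {"xyz":[-69,0,0],"turn":[0,0,0],"grip":0}
    - {"xyz":[-69,0,0],"turn":[0,0,0],"grip":0}

```text
clock: 22.52
tcp_pos: [0.5632, 0.1526, 0.0338]
orientation: [-0.001, 0.0, 1.0, 0.0]
wrist_force: [-1.0, 0.1, -0.2]
finger_gap: -0.0008
grip_force: 0.0
```

```bash
cat >>h.py <<'E'
def end():
    st()
    for n in("top","side"):
        c=imaging.read_camera(n)
        for l in(True,False):
            p=blue(c,l); hi=p[(p[:,2]>.084)&(p[:,2]<.1)]; print(n,np.percentile(p,[1,50,99],axis=0).round(3).tolist(),cv2.minAreaRect(hi[:,:2].astype(np.float32)*1000))
        cv2.imwrite(f"pics/end_{n}.png",c["color"])
E
python3 -c "
from h import *
end()"
```

```text
{'clock': 22.517, 'tcp_pos': [0.563, 0.153, 0.034], 'orientation': [-0.001, 0.0, 1.0, 0.0], 'joint_pos': [0.127, 0.462, -0.243, 0.869, 0.0, 0.127], 'wrist_force': [-1.049, 0.083, -0.172], 'finger_gap': -0.001}
top [[0.577, 0.1, 0.002], [0.649, 0.132, 0.008], [0.693, 0.185, 0.166]] ((608.6920166015625, 112.60601043701172), (23.731861114501953, 64.88072204589844), 88.39887237548828)
top [[0.488, -0.176, 0.002], [0.546, -0.129, 0.008], [0.607, -0.068, 0.091]] ((520.7662963867188, -123.13009643554688), (68.33186340332031, 110.34307098388672), 0.36036598682403564)
side [[0.55, 0.108, 0.0], [0.641, 0.191, 0.029], [0.697, 0.212, 0.13]] ((581.009521484375, 186.1078643798828), (121.6871109008789, 55.55991744995117), 42.436065673828125)
side [[0.489, -0.177, 0.0], [0.539, -0.122, 0.038], [0.609, -0.066, 0.091]] ((521.8923950195312, -122.23841857910156), (67.96133422851562, 112.45690155029297), 1.1489008665084839)
```

Call:
apply_moves:
  rows:
    - {"xyz":[-4,0,0],"turn":[0,0,0],"grip":0}
    - {"xyz":[-8,0,0],"turn":[0,0,0],"grip":0}
    - {"xyz":[-8,0,0],"turn":[0,0,0],"grip":0}
    - {"xyz":[15,0,0],"turn":[0,0,0],"grip":0}
    - {"xyz":[40,0,-10],"turn":[0,0,0],"grip":0}
    - {"xyz":[60,0,-40],"turn":[0,0,0],"grip":0}
    - {"xyz":[80,0,-70],"turn":[0,0,0],"grip":0}
    - {"xyz":[110,0,-95],"turn":[0,0,0],"grip":0}
    - {"xyz":[140,0,-120],"turn":[0,0,0],"grip":0}
    - {"xyz":[160,0,-130],"turn":[0,0,0],"grip":0}
    - {"xyz":[160,0,-130],"turn":[0,0,0],"grip":0}
    - {"xyz":[160,0,-130],"turn":[0,0,0],"grip":0}

```text
clock: 23.62
tcp_pos: [0.4031, 0.1529, 0.1658]
orientation: [0.0, -0.0, 1.0, 0.0]
wrist_force: [0.0, -0.6, 0.3]
finger_gap: 0.0001
grip_force: 0.0
```

```bash
python3 -c "
from h import *
end()"
```

```text
{'clock': 23.617, 'tcp_pos': [0.403, 0.153, 0.166], 'orientation': [0.0, -0.0, 1.0, 0.0], 'joint_pos': [0.175, 0.069, -0.421, 1.079, 0.001, 0.175], 'wrist_force': [0.011, -0.644, 0.286], 'finger_gap': 0.0}
top [[0.581, 0.1, 0.002], [0.64, 0.161, 0.008], [0.699, 0.209, 0.091]] ((613.7171020507812, 154.78964233398438), (68.16053009033203, 110.37235260009766), 0.21963812410831451)
top [[0.488, -0.176, 0.003], [0.546, -0.129, 0.008], [0.607, -0.068, 0.091]] ((521.94287109375, -122.9894790649414), (70.37337493896484, 110.44342041015625), 0.5361722111701965)
side [[0.378, 0.102, 0.001], [0.632, 0.154, 0.036], [0.703, 0.212, 0.328]] ((614.8807373046875, 155.80038452148438), (68.33734893798828, 111.90670776367188), 0.053580835461616516)
side [[0.489, -0.177, 0.005], [0.492, -0.149, 0.053], [0.561, -0.067, 0.091]] ((497.46044921875, -128.81614685058594), (48.63772964477539, 120.31488037109375), 23.226444244384766)
```

View pics/end_top.png

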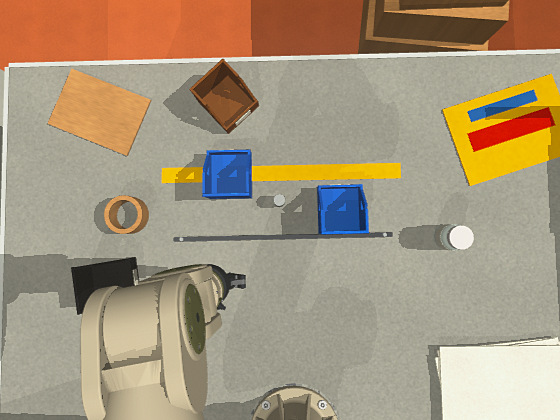

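The left bin stands across the yellow line at (228,174), centre x≈0.641 against 0.645. The right bin is flat at the bar at (343,210), the bystanders are unmoved, and the arm is clear.

```bash
python3 -c "
from h import *
print(ticket.hand_in())"
```

```text
the job is handed in; nothing more can be done
None
```

I tipped both bins back over the bar to about 67°, let them down flat, then pushed the left bin to about 4 mm from the line's centre and handed in; the right bin is still at the bar and the result wasn't reported. The cameras couldn't see either underside when tipped back, so I tipped the right bin sideways as an extra look; it was plain blue, which makes the left one the stamped bin, though I never saw the stamp itself.

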